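# Uncover the warming hob's controls and press the square membrane key

## Robot

A 7-joint arm with a two-finger parallel gripper is mounted at the origin on the work surface. World frame = base frame: x ahead of the robot, y to its left, z up, the work surface at z = 0. Lengths are in m, angles in degrees, forces in N, time in s.
With the tool pointing down it reaches from about 0.4 to 0.75 m from the base axis. Payload 19.5 kg.
Tool frame: the origin (TCP) lies on the mounting face of the last link; the fingertips stand 173 mm ahead of it and the grasp point (between the pads) lies 155 mm ahead of it; z points along the fingers, y is the line along which they close (so a half turn about z gives the same grasp; the last joint's range is limited). The gripper opens to 85 mm and grips with 20 to 120 N. Pads are 22 mm wide; open, the fingers measure 114 mm over their backs; the gripper's body (76 mm by 85 mm) begins 54 mm behind the grasp point. The pads swing forward as they close: fully open they stand 13 mm farther back than shut.
Start: joints at [68.6, 40.479, -1.581, 85.061, 1.261, 54.483, -4.326], TCP at [0.187, -0.544, 0.405] pointing down, gripper open.
Joint ranges: [-155.06, 155.06], [-18.47, 123.98], [-90, 86.84], [0, 140.48], [-83.41, 263.41], [0, 116], [-161.91, 161.91]. Speed limits (degrees/s): [108.29, 108.29, 147.25, 147.25, 172.46, 172.46, 172.46].

## Interface

Orientations are given as a 3x3 rotation matrix whose columns are the frame's x, y, z axes.
In Python, from plant import env, vision, workorder, probe_bus gives the robot as it stands (env), with the cameras (vision), the job (workorder) and the readings (probe_bus).
- The arm moves only by the tool jog_arm, called after ">>>" by a JSON object that holds its "method" and its "body". Schema: {"type":"object","properties":{"plan":{"type":"object","properties":{"segments":{"type":"array","items":{"type":"array","items":{"type":"number"},"minItems":4,"maxItems":4},"minItems":1,"maxItems":8}},"additionalProperties":false,"required":["segments"]},"finger_gap":{"type":"number"},"only":{"type":"string"},"quiet":{"type":"boolean"},"lines":{"type":"string"}},"required":["plan"],"additionalProperties":false}. plan is an object whose key "segments" holds a list of rows, 1 to 8 of them, each of 4 numbers: dx, dy, dz in shares of the most that a row can go, 1 being 62.5 mm, then a turn about the tool's z in normalised numbers (1 is 360 degrees); each row shifts and turns the commanded pose from where the row before left it, along the tool's axes as they then stand; what a row does not reach is not made up. A row lasts 1/8 s, in which the tool goes at most 0.0625 m and 10.7 degrees, less where a joint would pass 70% of its speed; a pose out of reach is approached as far as the arm can. finger_gap is the finger opening in m, set as the call begins (left out keeps the last). The fingers move at their own pace and stop on an object; the grip force is fixed at half the most. Time passes only in rows, so rows that do not move let the fingers close. The tool returns the time, the measured TCP pose, the force, the opening and the grip force at its end. only (a regular expression) keeps the lines of the reply that match it, lines (a string "A,B") keeps lines A to B, and quiet returns only ok. No shift or turn number may pass 1 either way. Input that does not fit is refused with a message, and nothing moves.
- probe_bus.sense(): the state, without advancing time (a new reading comes with each control period).
- vision.get_image(name): name is "side" or "top"; returns a dict with "frame" (400x640x3 uint8, blue, green, red), "camera_matrix" (3x3 intrinsics, pixels), "D" ([k1, k2, p1, p2, k3] as OpenCV has them; the pictures are not rectified), "R" (3x3) and "t" (3): a world point X has camera coordinates R X + t. Camera axes: x right, y down, z forward; pixel columns grow to the right and rows downward; lengths in m; the calibration is good to about 2 mm. A picture is of the moment at which its call begins. There is no depth.
- workorder.close_job(): hands the job in; it is judged then, once.
The state is a dict: "t": time; "q": joint angles; "dq": joint speeds; "joint_torque": joint torques, N m; "position": TCP position; "eef_rot": TCP orientation; "force": force on the tool from outside, world axes, zero at the start; "moment": the same for the moment, N m; "finger_gap": finger opening in m; "finger_force": force on a finger pad.
Only numpy, scipy, OpenCV 4.12 (cv2) and the standard library are available. Lean on these libraries where they do the work, as an engineer would, in place of code of your own. Each camera call takes 0.05 s, during which the arm holds its last target. There are 200 camera calls.

## Task

Warm up the tray of sausage rolls: lift the middle piece of the interlocking wooden guard straight up by its bar, leaving its two neighbours in place, and set it down gently (not dropped), bar up, near the middle of the empty cutting board. Then press the square membrane key that it covered with closed fingertips, straight down with about 8 N (under 20 N) for half a second, and let go; do not press the two round keys and leave everything else where it is.

Things in the scene. Friction and masses are not known exactly. Their poses are not given: they have to be found in the camera images.
- hob: warming hob, fixed: steel box 300 (x) x 280 (y) x 50 high with a black glass top; origin: centre of its underside, z up, glass top at z = 50. Its control strip runs along y at its x = -115 (the near edge, towards the robot at yaw 0).
- guard_tile: middle piece of the wooden guard over the control strip, loose, 140 to 280 g: 60 (x) x 140 (y) x 22 high, hollow underneath over the keys, with a T-shaped full-height tongue at each y end (to y = +-88) in a neighbour's socket, 1.5 mm clearance: it comes out only straight up, by 22 mm or more. Origin: centre of its underside, z up; starts on the glass, axes as the hob's.
- bar (a point): top centre of the middle piece's straight wooden grip bar: 16 wide (x) x 90 long (y), standing from z = 22 to z = 46.8 above the piece's underside. Axes as the piece's.
- left_neighbour: left (+y of the hob) piece of the guard, loose, 250 g, 60 x 57 x 22 high with a T-shaped socket open above; it stays on the glass. Origin on the glass at hob (-115, +99).
- right_neighbour: right (-y of the hob) piece of the guard, mirror image of the left. Origin on the glass at hob (-115, -99).
- square_key: the key to press: grey square membrane key 26 x 26 in the strip at hob y = -44, 0 or +44, hidden at first under the middle guard piece. Origin: on the glass under its centre; top 4.5 mm above it. Spring of 5 N/mm, 1.5 mm travel to a firm stop; registers from 4 N. Once the middle piece is out, the nearest wood is 25 mm from its centre along y.
- round_key_a: round grey membrane key, diameter 26, same height, in another of the three places; not to be pressed. Origin as the square key's.
- round_key_b: the other round key, the same.
- board: empty wooden cutting board, fixed, 260 (x) x 200 (y) x 18 thick, left or right of the hob. Origin: centre of its underside, top at z = 18.
- crate: low dark wooden tray, fixed, 280 x 190 x 30 high, on the other side of the hob; the jar and the tongs are in it. Origin: centre of its underside.
- baking_tray: low dark steel tray 160 (x) x 240 (y) x 18 on the hob behind the control strip, centre about hob x = +45. Origin: centre of its underside.
- roll_a: sausage roll in the tray, 123 x 54 x 49 high. Origin: centre of its underside.
- roll_b: the other sausage roll, the same.
- jar: glass jar, diameter 64, 100 high, standing in the low wooden tray. Origin: centre of its underside.
- tongs: kitchen tongs lying flat in the low wooden tray, 240 x 55 x 28 high. Origin: near their middle, underside.

How it is judged:
By the outcome, as a careful person would: the job done as asked, in the order asked, and still so for the second after the job is handed in, with the robot touching nothing.
It also fails if it takes over 58 s, if anything falls off the work surface, if the arm or the gripper's body presses on something with over 40 N, if the wrist force passes 120 N, or if a joint passes its speed limit or range.

## Working session

There is one attempt and no reset: what is moved stays moved. The work goes in short steps, Python scripts to look and compute and a tool call to move; the robot and the scene stay as the last step left them, time stands still between calls to the robot, and variables do not carry over. Pictures are saved under pics/ and viewed, at most 10 in all, crops included, and the job is handed in when it is done.

```bash
ls; mkdir -p pics; python3 - <<'E'
from plant import env, vision, workorder, probe_bus
import cv2,pickle
d={}
for n in("top","side"):
    d[n]=vision.get_image(n); cv2.imwrite(f"pics/{n}0.png",d[n]["frame"])
    print(n,d[n]["camera_matrix"],d[n]["D"],d[n]["R"],d[n]["t"])
pickle.dump(d,open("d0.pkl","wb"))
s=probe_bus.sense();print(s["t"],s["position"],s["eef_rot"],s["force"])
E
```

```text
pics
plant.py
top [[422.83165943   0.         315.02669742]
 [  0.         422.83165943 198.81200472]
 [  0.           0.           1.        ]] [-0.05522928  0.          0.          0.          0.        ] [[ 0.01815517 -0.9997448   0.01344329]
 [-0.9908046  -0.0197926  -0.13384501]
 [ 0.13407694 -0.0108897  -0.99091109]] [-0.01211254  0.61775913  1.33823769]
side [[380.2877979    0.         320.6384136 ]
 [  0.         380.2877979  203.49418853]
 [  0.           0.           1.        ]] [-0.01392231  0.          0.          0.          0.        ] [[ 0.99629758 -0.08505396 -0.01252787]
 [-0.06503165 -0.65027418 -0.75691107]
 [ 0.05623173  0.75492338 -0.6533978 ]] [-0.58814118  0.11365046  0.91671644]
0.1 [ 0.18726698 -0.54358431  0.40427568] [[ 9.45484331e-01  3.25667395e-01 -3.58924179e-04]
 [ 3.25667591e-01 -9.45483852e-01  9.51286568e-04]
 [-2.95539975e-05 -1.01631652e-03 -9.99999483e-01]] [-0.50144453 -0.118813    0.17693338]
```

View pics/top0.png

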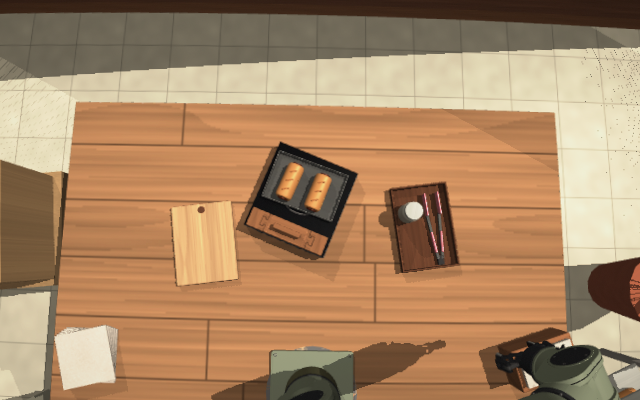

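View pics/side0.png

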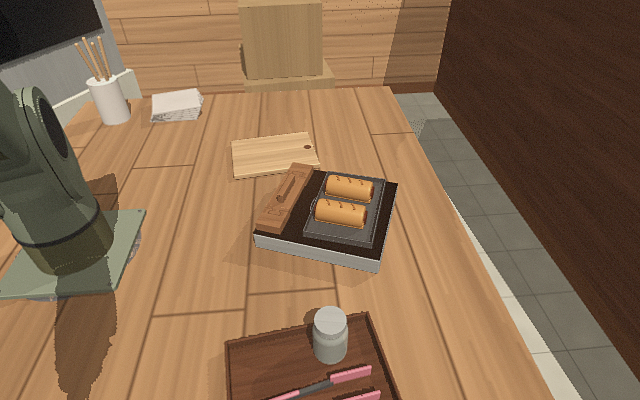

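The top view shows the hob around (302,200), the guard along its near edge with the bar near (285,232), and the board centred near (205,244). The side view shows the bar near (292,187). I'll enlarge both for measuring.

```bash
python3 - <<'E'
import cv2,pickle,numpy as np
d=pickle.load(open("d0.pkl","rb"))
a=d["top"]["frame"][135:295,160:365]; b=d["side"]["frame"][125:275,225:405]
def ch(a,k,n): cv2.imwrite(n,cv2.resize(a,None,fx=k,fy=k,interpolation=cv2.INTER_CUBIC))
ch(a,3.75,"pics/topc.png"); ch(b,4,"pics/sidec.png")
E
```

```text
(no output)
```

View pics/topc.png

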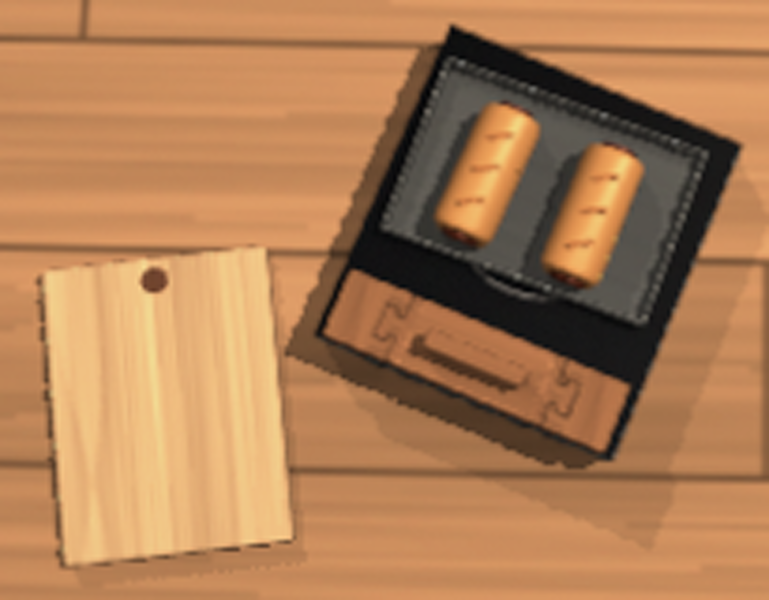

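View pics/sidec.png

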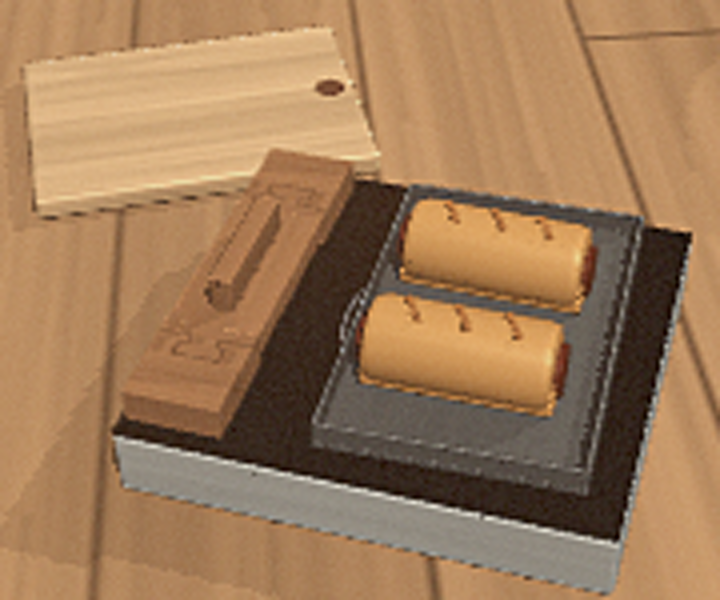

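The top crop shows the hob's glass corners at about (450,27), (740,147), (608,460) and (320,333). The bar runs from (418,336) to (528,380), and the board corners are (42,272), (265,246), (293,540) and (65,566). The side crop shows the glass corners at (690,232), (617,543) and (113,435), and the guard's top corners. Next I'll fit poses to both views.

```bash
cat > h.py <<'E'
import cv2,numpy as np
from scipy.optimize import least_squares
def proj(c,X): 
    return cv2.projectPoints(np.asarray(X,float),cv2.Rodrigues(c["R"])[0],c["t"],c["camera_matrix"],c["D"])[0][:,0]
def unc(p,k,off): return (np.asarray(p,float)+.5)/k-.5+off
def pose(p,X):
    a=p[2];c,s=np.cos(a),np.sin(a);X=np.asarray(X)/1000
    return np.c_[p[0]+c*X[:,0]-s*X[:,1],p[1]+s*X[:,0]+c*X[:,1],X[:,2]]
def fit(obs,x0):
    f=lambda p:np.concatenate([(proj(c,pose(p,X))-u).ravel() for c,X,u in obs])
    r=least_squares(f,x0,loss="soft_l1");return r.x,r.fun.reshape(-1,2)
E
cat > fit0.py <<'E'
import pickle;from h import *
np.set_printoptions(precision=4,suppress=True)
d=pickle.load(open("d0.pkl","rb"));T,S=d["top"],d["side"]
t=lambda p:unc(p,3.75,[160,135]); s=lambda p:unc(p,4,[225,125])
tX=[[150,140,50],[150,-140,50],[-150,-140,50],[-150,140,50],[-85,127.5,72],[-85,-127.5,72]]
tu=t([[450,27],[740,147],[608,460],[320,333],[353,268],[632,382]])
sX=[[150,140,50],[150,-140,50],[-150,-140,50],[-85,127.5,72],[-145,127.5,72],[-145,-127.5,72],[-85,-127.5,72]]
su=s([[690,232],[617,543],[113,435],[357,165],[272,150],[122,392],[220,408]])
x0=[.6,.05,-.4]
for n,o in(("both",[(T,tX,tu),(S,sX,su)]),("top",[(T,tX,tu)]),("side",[(S,sX,su)])):
    p,r=fit(o,x0);print(n,p[:2],np.degrees(p[2]));
    if n=="both":print(r);ph=p
bX=[[130,100,18],[130,-100,18],[-130,-100,18],[-130,100,18]]
bt=t([[42,272],[265,246],[293,540],[65,566]]);bs=s([[332,28],[380,160],[38,207],[25,63]])
for n,o in(("both",[(T,bX,bt),(S,bX,bs)]),("top",[(T,bX,bt)]),("side",[(S,bX,bs)])):
    p,r=fit(o,[.5,.35,.1]);print("board",n,p[:2],np.degrees(p[2]),np.abs(r).max())
bar=pose(ph,[[-115,0,96.8],[-107,45,96.8],[-107,-45,96.8],[-123,-45,96.8],[-123,45,96.8]])
print("bar",bar[0]);print((proj(T,bar)-[160,135])*3.75);print((proj(S,bar)-[225,125])*4)
E
python3 fit0.py
```

```text
both [0.6189 0.0448] -21.59437624494472
[[ 0.1539 -1.6261]
 [ 1.3464 -1.4112]
 [ 1.5583  0.3892]
 [-2.0658  0.3877]
 [-0.0764 -0.1003]
 [-0.391   0.5165]
 [ 0.9936  0.462 ]
 [ 0.9879 -0.5376]
 [-0.8706 -0.8728]
 [-0.8339 -0.6338]
 [-0.0348 -0.2308]
 [-0.1253 -0.1201]
 [-0.4213  0.8966]]
top [0.6184 0.0453] -21.66921260205502
side [0.6191 0.0445] -21.594088819877395
board both [0.4704 0.3602] 7.668842504640868 1.1102177322248679
board top [0.4694 0.3611] 7.839300564291774 0.3987666924862765
board side [0.4715 0.3565] 7.376952179138928 0.9669984931314843
bar [0.512  0.0872 0.0968]
[[474.1027 355.1904]
 [427.9345 325.2979]
 [528.0302 367.2854]
 [520.4887 385.199 ]
 [420.2709 343.098 ]]
[[243.4967 234.4189]
 [279.8744 195.1851]
 [229.4836 280.8933]
 [204.6902 276.2808]
 [256.5336 191.1957]]
```

```bash
python3 - <<'E'
import cv2,pickle,numpy as np
d=pickle.load(open("d0.pkl","rb"))
f=lambda n,y,x:cv2.resize(d[n]["frame"][y:y+50,x:x+40],None,fx=10,fy=10,interpolation=cv2.INTER_CUBIC)
a=np.hstack([f("top",208,266),f("side",160,270)])
a=cv2.normalize(a,None,0,255,cv2.NORM_MINMAX)
cv2.imwrite("pics/bar.png",np.clip(a*1.4,0,255).astype("uint8"))
E
```

```text
(no output)
```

View pics/bar.png

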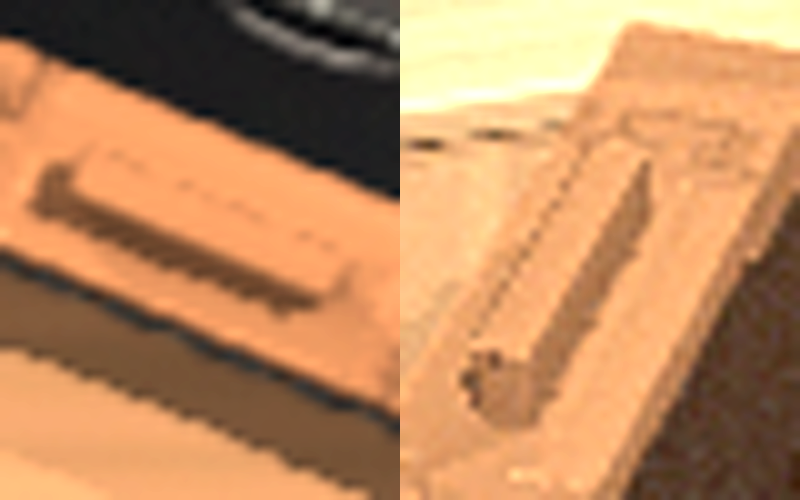

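The zoom shows the bar top. In the top view (left half) its corners are about (85,150), (345,255), (320,300) and (68,188). In the side view (right half) they are about (597,143), (648,157), (537,360) and (475,345).

```bash
cat >> fit0.py <<'E'
print("--bar fit")
t=lambda p:unc(p,10,[266,208]); s=lambda p:unc(np.array(p)-[400,0],10,[270,160])
BX=[[8,45,96.8],[8,-45,96.8],[-8,-45,96.8],[-8,45,96.8]]
tu=t([[85,150],[345,255],[320,300],[68,188]]);su=s([[648,157],[537,360],[475,345],[597,143]])
for n,o in(("both",[(T,BX,tu),(S,BX,su)]),("top",[(T,BX,tu)]),("side",[(S,BX,su)])):
    p,r=fit(o,[.51,.09,-.38]);print(n,p[:2],np.degrees(p[2]));print(r.ravel())
E
python3 fit0.py | sed -n '/--bar/,$p'
```

```text
--bar fit
both [0.5123 0.087 ] -20.711004874889213
[-0.0006 -0.6981  0.8632 -0.4158  1.4262 -0.1094 -0.2711  0.279   0.4866
 -1.4909 -0.4774 -0.2719 -0.5158  0.1371 -0.2799 -1.0335]
top [0.5116 0.0885] -21.921469445294928
[-0.331  -0.7613  0.2953  0.0889  0.7563  0.3549 -0.7023  0.1741]
side [0.5127 0.0845] -20.11468674138265
[ 0.5427 -0.9854 -0.0711  0.3723 -0.148   0.8192 -0.2551 -0.4942]
```

The manual's scale: shifts go in shares of 62.5 mm and turns go in shares of 360 degrees. Converting my numbers, 0.05 m is 0.8, 0.045 m is 0.72.

```bash
cat > go.py <<'E'
# usage: go.py x y z yaw(deg of tool x axis): remaining motion in tool axes
import sys,numpy as np
from plant import env, vision, workorder, probe_bus
s=probe_bus.sense();x,y,z,w=map(float,sys.argv[1:]);R=s["eef_rot"]
d=R.T@(np.array([x,y,z])-s["position"]);a=np.degrees(np.arctan2(R[1,0],R[0,0]))
turn=-((w-a+180)%360-180)
print("t",s["t"],"tool d",np.round(d,4),"turn",round(turn,2),"tilt",np.round(R[:,2],4),"F",np.round(s["force"],2),"pos",np.round(s["position"],4),"q7",s["q"][6],"gap",s["finger_gap"])
E
```

>>> {"method": "jog_arm", "body": {"plan": {"segments": [[0.8,-0.512,0,0],[0.8,-0.512,0,0],[0.8,-0.512,0,0],[0.8,-0.512,0,0],[0.72,-0.672,0,0],[0.72,-0.672,0,0],[0.72,-0.672,0,0],[0.72,-0.672,0,0]]}, "finger_gap": 0.085}}

```text
t: 1.1
position: [0.4508, -0.1381, 0.4047]
eef_rot: [[0.945, 0.326, -0.0], [0.326, -0.945, 0.0], [-0.0, -0.0, -1.0]]
force: [1.1, -1.0, 0.6]
finger_gap: 0.0852
finger_force: 0.0
```

```bash
python3 go.py 0.512 0.087 0.30 68.4
```

```text
t 1.1 tool d [ 0.1312 -0.1929  0.1047] turn -49.4 tilt [-1.e-04  1.e-04 -1.e+00] F [ 1.08 -1.    0.58] pos [ 0.4508 -0.1381  0.4047] q7 -55.21156030018273 gap 0.08515597023918853
```

To row units: -0.048 m is -0.768, 0.033 m is 0.528, -10 degrees / 360 = -0.0278.

>>> {"method": "jog_arm", "body": {"plan": {"segments": [[0.528,-0.768,0,0],[0.528,-0.768,0,0],[0.528,-0.768,0,0],[0.512,-0.768,0,0],[0,0,0.32,-0.0278],[0,0,0.32,-0.0278],[0,0,0.32,-0.0278],[0,0,0.32,-0.0278]]}}}

```text
t: 2.1
position: [0.5114, 0.0842, 0.3239]
eef_rot: [[0.51, 0.86, -0.0], [0.86, -0.51, 0.0], [0.0, -0.0, -1.0]]
force: [-0.0, -1.5, -0.4]
finger_gap: 0.0848
finger_force: 0.0
```

>>> {"method": "jog_arm", "body": {"plan": {"segments": [[0,0,0.32,-0.0261],[0,0,0,0],[0,0,0,0]]}}}

```text
t: 2.48
position: [0.5116, 0.0842, 0.3053]
eef_rot: [[0.372, 0.928, 0.0], [0.928, -0.372, 0.0], [0.0, 0.0, -1.0]]
force: [-0.0, 0.1, -0.5]
finger_gap: 0.0851
finger_force: 0.0
```

```bash
python3 go.py 0.512 0.087 0.30 68.4
```

```text
t 2.475 tool d [ 0.0027 -0.0007  0.0053] turn -0.21 tilt [ 4.e-04  1.e-04 -1.e+00] F [-0.03  0.07 -0.51] pos [0.5116 0.0842 0.3053] q7 -45.06740057055399 gap 0.08509946921011453
```

To row units: 0.02 m is 0.32, 0.0027 m is 0.0432.

>>> {"method": "jog_arm", "body": {"plan": {"segments": [[0.0432,-0.0112,0.32,0],[0,0,0.32,0],[0,0,0.256,0],[0,0,0,0],[0,0,0,0]]}}}

```text
t: 3.1
position: [0.5121, 0.0871, 0.2497]
eef_rot: [[0.369, 0.929, 0.001], [0.929, -0.369, 0.0], [0.001, 0.001, -1.0]]
force: [-0.1, -0.0, -0.4]
finger_gap: 0.085
finger_force: 0.0
```

```bash
python3 go.py 0.512 0.087 0.249 68.4; python3 - <<'E'
from plant import env, vision, workorder, probe_bus
import cv2,pickle,numpy as np
from h import *
d={n:vision.get_image(n) for n in("top","side")};pickle.dump(d,open("d1.pkl","wb"))
f=lambda n,y,x:cv2.resize(d[n]["frame"][y:y+75,x:x+50],None,fx=8,fy=8,interpolation=cv2.INTER_CUBIC)
cv2.imwrite("pics/pre.png",np.hstack([f("top",190,260),f("side",150,265)]))
E
```

```text
t 3.1 tool d [-0.0001 -0.      0.0007] turn -0.05 tilt [ 1.2e-03  2.0e-04 -1.0e+00] F [-0.12 -0.   -0.39] pos [0.5121 0.0871 0.2497] q7 -46.36283992947137 gap 0.08497459614513053
```

View pics/pre.png

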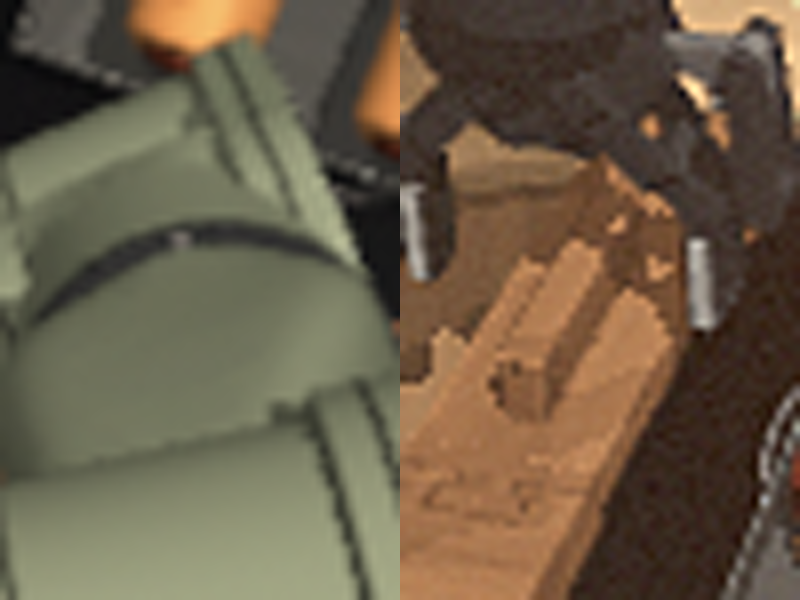

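The bar stands between the pads: the left pad tip is at crop (418,278), the right at (703,325), and the bar runs through about (560,290). I'll close in stages and watch the force.

>>> {"method": "jog_arm", "body": {"plan": {"segments": [[0,0,0,0],[0,0,0,0],[0,0,0,0],[0,0,0,0],[0,0,0,0],[0,0,0,0],[0,0,0,0],[0,0,0,0]]}, "finger_gap": 0.021}}

```text
t: 4.2
position: [0.5118, 0.087, 0.2487]
eef_rot: [[0.368, 0.93, -0.0], [0.93, -0.368, 0.0], [0.0, -0.0, -1.0]]
force: [0.1, 0.7, -0.4]
finger_gap: 0.0209
finger_force: 0.0
```

```bash
python3 go.py 0.512 0.087 0.249 68.4
```

```text
t 4.2 tool d [ 0.0001  0.0002 -0.0003] turn 0.01 tilt [-1.e-04  1.e-04 -1.e+00] F [ 0.09  0.67 -0.41] pos [0.5118 0.087  0.2487] q7 -46.32621578713366 gap 0.02093157842481577
```

>>> {"method": "jog_arm", "body": {"plan": {"segments": [[0,0,0,0],[0,0,0,0],[0,0,0,0],[0,0,0,0]]}, "finger_gap": 0.0}}

```text
t: 4.7
position: [0.5118, 0.087, 0.2489]
eef_rot: [[0.368, 0.93, 0.0], [0.93, -0.368, 0.0], [0.0, 0.0, -1.0]]
force: [-0.5, -0.7, 6.1]
finger_gap: 0.0146
finger_force: 59.6
```

```bash
python3 go.py 0.512 0.087 0.249 68.4
```

```text
t 4.7 tool d [ 0.0001  0.0001 -0.0001] turn 0.01 tilt [ 2.e-04  1.e-04 -1.e+00] F [-0.46 -0.72  6.06] pos [0.5118 0.087  0.2489] q7 -46.32689451511652 gap 0.014551142531679263
```

To row units: -0.006 m is -0.096, -0.004 m is -0.064.

>>> {"method": "jog_arm", "body": {"plan": {"segments": [[0,0,-0.064,0],[0,0,-0.096,0],[0,0,-0.096,0],[0,0,-0.096,0],[0,0,-0.096,0],[0,0,-0.096,0],[0,0,-0.096,0],[0,0,-0.096,0]]}}}

```text
t: 5.7
position: [0.5118, 0.087, 0.2951]
eef_rot: [[0.368, 0.93, -0.0], [0.93, -0.368, 0.0], [0.0, -0.0, -1.0]]
force: [0.7, -0.5, -3.6]
finger_gap: 0.0147
finger_force: 58.6
```

```bash
python3 go.py 0.512 0.087 0.33 68.4
```

```text
t 5.7 tool d [ 0.0001  0.0002 -0.0349] turn 0.01 tilt [-0.e+00  1.e-04 -1.e+00] F [ 0.74 -0.46 -3.65] pos [0.5118 0.087  0.2951] q7 -45.39913958053234 gap 0.014738464692238608
```

To row units: 0.03 m is 0.48, -0.02 m is -0.32.

>>> {"method": "jog_arm", "body": {"plan": {"segments": [[0,0,-0.32,0],[0,0,-0.32,0],[0,0,-0.32,0],[0.32,-0.192,0,0],[0.48,-0.28,0,0],[0.48,-0.28,0,0],[0.48,-0.28,0,0],[0.48,-0.28,0,0]]}}}

```text
t: 6.7
position: [0.4868, 0.2484, 0.355]
eef_rot: [[0.368, 0.93, -0.0], [0.93, -0.368, 0.0], [0.0, -0.0, -1.0]]
force: [-0.1, -0.2, -2.2]
finger_gap: 0.0148
finger_force: 58.9
```

>>> {"method": "jog_arm", "body": {"plan": {"segments": [[0.48,-0.28,0,0],[0.48,-0.28,0,0],[0.4,-0.2352,0,0],[0.208,-0.128,0,0],[0,0,0,-0.0222],[0,0,0,-0.0222],[0,0,0,-0.0222],[0,0,0,-0.0147]]}}}

```text
t: 7.7
position: [0.4698, 0.3589, 0.3548]
eef_rot: [[-0.137, 0.991, -0.0], [0.991, 0.137, -0.0], [-0.0, -0.0, -1.0]]
force: [0.1, -0.1, -2.7]
finger_gap: 0.0149
finger_force: 58.8
```

>>> {"method": "jog_arm", "body": {"plan": {"segments": [[0,0,0,0],[0,0,0,0]]}}}

```text
t: 7.95
position: [0.4696, 0.3594, 0.3548]
eef_rot: [[-0.132, 0.991, 0.0], [0.991, 0.132, -0.0], [-0.0, -0.0, -1.0]]
force: [1.1, 0.2, -3.7]
finger_gap: 0.0149
finger_force: 58.8
```

```bash
python3 go.py 0.470 0.360 0.235 97.7; python3 - <<'E'
from plant import env, vision, workorder, probe_bus
import cv2,pickle,numpy as np
d={n:vision.get_image(n) for n in("top","side")};pickle.dump(d,open("d2.pkl","wb"))
f=lambda a:cv2.resize(a,None,fx=4,fy=4,interpolation=cv2.INTER_CUBIC)
cv2.imwrite("pics/mid.png",f(d["side"]["frame"][100:245,210:410]))
E
```

```text
t 7.95 tool d [0.0006 0.0004 0.1198] turn -0.14 tilt [ 0.e+00 -1.e-04 -1.e+00] F [ 1.07  0.16 -3.73] pos [0.4696 0.3594 0.3548] q7 -44.80306330284377 gap 0.014889201362496754
```

View pics/mid.png

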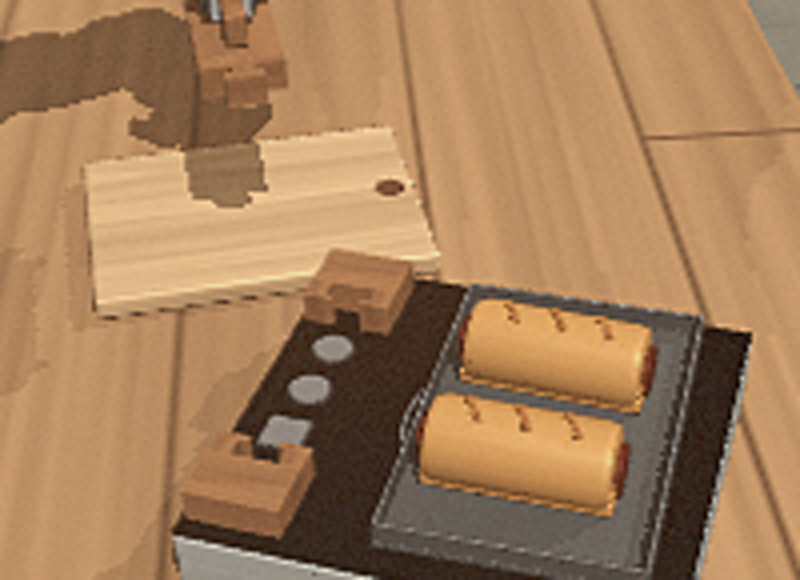

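The piece hangs level and the neighbours are still in place. The square key is the one nearest the side camera, at crop (286,432), which is hob y = -44. The round keys are at (333,348) and (309,389). Next I'll lower onto the board.

To row units: 0.03 m is 0.48, 0.02 m is 0.32.

>>> {"method": "jog_arm", "body": {"plan": {"segments": [[0,0,0.48,0],[0,0,0.48,0],[0,0,0.48,0],[0,0,0.32,0],[0,0,0.16,0],[0,0,0.096,0],[0,0,0.048,0],[0,0,0,0]]}}}

```text
t: 9.05
position: [0.4696, 0.3597, 0.2261]
eef_rot: [[-0.134, 0.991, 0.0], [0.991, 0.134, 0.0], [0.0, 0.0, -1.0]]
force: [-0.6, -0.4, -3.5]
finger_gap: 0.0149
finger_force: 58.9
```

>>> {"method": "jog_arm", "body": {"plan": {"segments": [[0,0,0.016,0],[0,0,0.016,0],[0,0,0.016,0],[0,0,0.016,0]]}}}

```text
t: 9.55
position: [0.4695, 0.3597, 0.2217]
eef_rot: [[-0.134, 0.991, -0.0], [0.991, 0.134, 0.0], [0.0, -0.0, -1.0]]
force: [0.3, 0.2, -2.6]
finger_gap: 0.0148
finger_force: 58.9
```

>>> {"method": "jog_arm", "body": {"plan": {"segments": [[0,0,0.016,0],[0,0,0.016,0],[0,0,0,0]]}}}

```text
t: 9.93
position: [0.4695, 0.3597, 0.2197]
eef_rot: [[-0.134, 0.991, -0.0], [0.991, 0.134, 0.0], [0.0, -0.0, -1.0]]
force: [1.0, 0.3, -3.1]
finger_gap: 0.0146
finger_force: 58.9
```

```bash
python3 - <<'E'
import pickle;from h import *
d=pickle.load(open("d2.pkl","rb"));S=d["side"];T=d["top"]
p=[.6189,.0448,np.radians(-21.6)]
k=lambda c:proj(c,pose(p,[[-115,-44,54.5],[-115,0,54.5],[-115,44,54.5]]))
print((k(S)-[210,100])*4)
for n,c in(("side",S),("top",T)):
  f=c["frame"].astype(int)
  for u in k(c):
    x,y=u.round().astype(int);q=f[y-9:y+10,x-9:x+10];m=(q.min(2)>105)&(np.ptp(q,2)<40) 
    ys,xs=np.nonzero(m);print(n,u,m.sum(),xs.mean()+x-9,ys.mean()+y-9,q[9,9])
E
```

```text
[[283.33209309 430.24998127]
 [308.24684651 386.60714377]
 [331.59394578 345.71759069]]
side [280.83302327 207.56249532] 75 281.4533333333333 206.2 [131 137 149]
side [287.06171163 196.65178594] 89 286.40449438202245 197.61797752808988 [128 136 147]
side [292.89848645 186.42939767] 59 291.47457627118644 188.40677966101694 [130 139 150]
top [299.81730353 235.85017031] 54 299.64814814814815 236.12962962962962 [128 136 148]
top [287.14467447 230.53109972] 48 287.5208333333333 231.22916666666666 [127 136 146]
top [274.5104955 225.2231109] 47 275.27659574468083 226.06382978723406 [126 135 146]
```

To row units: 0.001 m is 0.016.

>>> {"method": "jog_arm", "body": {"plan": {"segments": [[0,0,0.016,0],[0,0,0.016,0],[0,0,0,0]]}}}

```text
t: 10.3
position: [0.4695, 0.3597, 0.2177]
eef_rot: [[-0.134, 0.991, -0.0], [0.991, 0.134, 0.0], [0.0, -0.0, -1.0]]
force: [-0.7, 1.0, -2.6]
finger_gap: 0.015
finger_force: 58.9
```

>>> {"method": "jog_arm", "body": {"plan": {"segments": [[0,0,0.0112,0],[0,0,0,0]]}}}

```text
t: 10.55
position: [0.4695, 0.3597, 0.217]
eef_rot: [[-0.134, 0.991, -0.0], [0.991, 0.134, 0.0], [0.0, -0.0, -1.0]]
force: [-0.7, 0.4, -2.8]
finger_gap: 0.0151
finger_force: 58.9
```

>>> {"method": "jog_arm", "body": {"plan": {"segments": [[0,0,0.0112,0],[0,0,0,0]]}}}

```text
t: 10.8
position: [0.4695, 0.3597, 0.2169]
eef_rot: [[-0.134, 0.991, 0.0], [0.991, 0.134, 0.0], [0.0, 0.0, -1.0]]
force: [-2.7, -3.0, 8.8]
finger_gap: 0.0146
finger_force: 60.5
```

>>> {"method": "jog_arm", "body": {"plan": {"segments": [[0,0,0,0],[0,0,0,0],[0,0,0,0],[0,0,0,0]]}, "finger_gap": 0.04}}

```text
t: 11.3
position: [0.4695, 0.3597, 0.2163]
eef_rot: [[-0.134, 0.991, -0.0], [0.991, 0.134, 0.0], [0.0, -0.0, -1.0]]
force: [0.7, -0.7, 0.1]
finger_gap: 0.0398
finger_force: 0.0
```

>>> {"method": "jog_arm", "body": {"plan": {"segments": [[0,0,-0.16,0],[0,0,-0.32,0],[0,0,-0.48,0],[0,0,-0.48,0],[0,0,-0.48,0],[0,0,-0.32,0],[0,0,0,0]]}}}

```text
t: 12.18
position: [0.4695, 0.3597, 0.3581]
eef_rot: [[-0.134, 0.991, 0.002], [0.991, 0.134, 0.002], [0.001, 0.002, -1.0]]
force: [0.6, 0.3, -0.4]
finger_gap: 0.0402
finger_force: 0.0
```

```bash
python3 - <<'E'
from h import *
print(pose([.6189,.0448,np.radians(-21.6)],[[-115,-44,54.5]]))
E
python3 go.py 0.496 0.046 0.30 68.4
```

```text
[[0.49577822 0.04622416 0.0545    ]]
t 12.175 tool d [-0.3145 -0.0159  0.0576] turn 29.3 tilt [ 0.002   0.0017 -1.    ] F [ 0.63  0.34 -0.42] pos [0.4695 0.3597 0.3581] q7 -44.743616438799364 gap 0.04022139058452887
```

>>> {"method": "jog_arm", "body": {"plan": {"segments": [[-0.48,-0.032,0,0],[-0.72,-0.032,0,0],[-0.72,-0.032,0,0],[-0.72,-0.032,0,0],[-0.72,-0.032,0,0],[-0.72,-0.032,0,0],[-0.64,-0.032,0,0],[-0.32,-0.032,0,0]]}, "finger_gap": 0.0}}

```text
t: 13.18
position: [0.4958, 0.0432, 0.3559]
eef_rot: [[-0.132, 0.991, -0.001], [0.991, 0.132, -0.001], [-0.0, -0.001, -1.0]]
force: [0.1, 1.5, 0.3]
finger_gap: -0.0002
finger_force: 0.0
```

>>> {"method": "jog_arm", "body": {"plan": {"segments": [[0,0,0.32,0.0222],[0,0,0.32,0.0222],[0,0,0.32,0.0222],[0,0,0.16,0.0147],[0,0,0.16,0],[0,0,0,0]]}}}

```text
t: 13.92
position: [0.4957, 0.0454, 0.2758]
eef_rot: [[0.366, 0.931, -0.001], [0.931, -0.366, 0.0], [-0.0, -0.001, -1.0]]
force: [-0.7, 0.0, 0.8]
finger_gap: -0.0003
finger_force: 0.0
```

```bash
python3 go.py 0.4958 0.0462 0.24 68.4;  python3 - <<'E'
from plant import env, vision, workorder, probe_bus
import cv2,pickle,numpy as np
d={n:vision.get_image(n) for n in("top","side")};pickle.dump(d,open("d3.pkl","wb"))
f=lambda a:cv2.resize(a,None,fx=4,fy=4,interpolation=cv2.INTER_CUBIC)
cv2.imwrite("pics/key.png",f(d["side"]["frame"][100:245,210:410]))
E
```

```text
t 13.925 tool d [ 0.0008 -0.0002  0.0358] turn 0.15 tilt [-1.2e-03  1.0e-04 -1.0e+00] F [-0.66  0.04  0.82] pos [0.4957 0.0454 0.2758] q7 -41.773836236049334 gap -0.00027729255539270947
```

View pics/key.png

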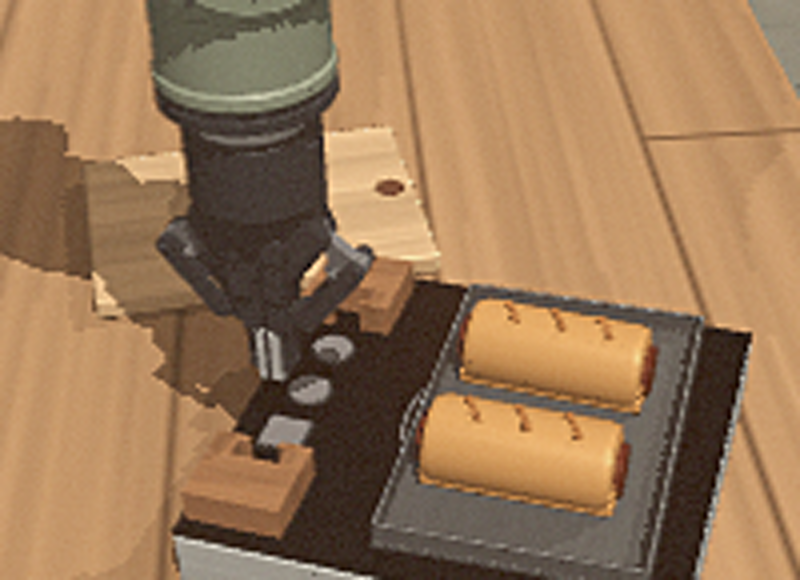

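The closed fingertips are at about crop (270,378), above the square key at (286,432). I'll check that against the projected tip and descend to just above the key.

To row units: 0.015 m is 0.24, 0.012 m is 0.192.

```bash
python3 - <<'E'
import pickle;from h import *
S=pickle.load(open("d3.pkl","rb"))["side"]
print((proj(S,[[.4957,.0454,.1028],[.4957,.0454,.0545]])-[210,100])*4)
E
```

```text
[[276.69231828 370.73949461]
 [283.2137562  431.13312615]]
```

>>> {"method": "jog_arm", "body": {"plan": {"segments": [[0.0128,-0.0032,0.24,0],[0,0,0.192,0],[0,0,0.128,0],[0,0,0.064,0],[0,0,0,0],[0,0,0,0]]}}}

```text
t: 14.78
position: [0.4961, 0.0462, 0.2376]
eef_rot: [[0.368, 0.93, 0.0], [0.93, -0.368, 0.0], [0.0, 0.0, -1.0]]
force: [-0.4, -0.8, 0.5]
finger_gap: -0.0001
finger_force: 0.0
```

```bash
python3 go.py 0.4958 0.0462 0.2275 68.4
```

```text
t 14.775 tool d [-0.0001 -0.0003  0.0101] turn 0.01 tilt [ 4.e-04  1.e-04 -1.e+00] F [-0.41 -0.81  0.47] pos [0.4961 0.0462 0.2376] q7 -42.67455301293715 gap -0.00012015075534092915
```

To row units: 0.005 m is 0.08, 0.003 m is 0.048.

>>> {"method": "jog_arm", "body": {"plan": {"segments": [[0,0,0.08,0],[0,0,0.048,0],[0,0,0,0]]}}}

```text
t: 15.15
position: [0.496, 0.0462, 0.2291]
eef_rot: [[0.368, 0.93, -0.0], [0.93, -0.368, 0.0], [-0.0, -0.0, -1.0]]
force: [0.2, -0.3, 0.4]
finger_gap: 0.0
finger_force: 0.0
```

>>> {"method": "jog_arm", "body": {"plan": {"segments": [[0,0,0.0128,0],[0,0,0,0]]}}}

```text
t: 15.4
position: [0.496, 0.0462, 0.2285]
eef_rot: [[0.368, 0.93, 0.0], [0.93, -0.368, 0.0], [0.0, -0.0, -1.0]]
force: [-0.2, -0.5, -0.0]
finger_gap: 0.0002
finger_force: 0.0
```

>>> {"method": "jog_arm", "body": {"plan": {"segments": [[0,0,0.0096,0],[0,0,0,0]]}}}

```text
t: 15.65
position: [0.496, 0.0462, 0.2279]
eef_rot: [[0.368, 0.93, 0.0], [0.93, -0.368, 0.0], [0.0, -0.0, -1.0]]
force: [0.2, -0.6, 0.4]
finger_gap: 0.0
finger_force: 0.2
```

>>> {"method": "jog_arm", "body": {"plan": {"segments": [[0,0,0.008,0],[0,0,0,0]]}}}

```text
t: 15.9
position: [0.496, 0.0462, 0.2275]
eef_rot: [[0.368, 0.93, 0.0], [0.93, -0.368, 0.0], [0.0, 0.0, -1.0]]
force: [-0.2, 0.5, 2.4]
finger_gap: -0.0
finger_force: 1.3
```

To row units: 0.0009 m is 0.0144.

>>> {"method": "jog_arm", "body": {"plan": {"segments": [[0,0,0.0144,0],[0,0,0,0]]}}}

```text
t: 16.15
position: [0.496, 0.0462, 0.2266]
eef_rot: [[0.368, 0.93, 0.0], [0.93, -0.368, 0.0], [0.0, 0.0, -1.0]]
force: [-0.3, -0.3, 7.1]
finger_gap: -0.0
finger_force: 3.4
```

To row units: 0.0002 m is 0.0032.

>>> {"method": "jog_arm", "body": {"plan": {"segments": [[0,0,0.0032,0],[0,0,0,0]]}}}

```text
t: 16.4
position: [0.496, 0.0462, 0.2265]
eef_rot: [[0.368, 0.93, 0.0], [0.93, -0.368, 0.0], [0.0, 0.0, -1.0]]
force: [-1.1, -0.0, 6.9]
finger_gap: 0.0001
finger_force: 3.7
```

>>> {"method": "jog_arm", "body": {"plan": {"segments": [[0,0,0,0],[0,0,0,0],[0,0,0,0],[0,0,0,0],[0,0,0,0]]}}}

```text
t: 17.02
position: [0.496, 0.0462, 0.2265]
eef_rot: [[0.368, 0.93, 0.0], [0.93, -0.368, 0.0], [0.0, 0.0, -1.0]]
force: [-1.4, -0.0, 8.2]
finger_gap: 0.0002
finger_force: 3.7
```

About 8 N was held for over half a second. Now I'll retract straight up and check the scene.

To row units: -0.05 m is -0.8, -0.04 m is -0.64.

>>> {"method": "jog_arm", "body": {"plan": {"segments": [[0,0,-0.08,0],[0,0,-0.32,0],[0,0,-0.64,0],[0,0,-0.8,0],[0,0,-0.8,0],[-0.64,0,0,0],[-0.8,0,0,0],[-0.8,0,0,0]]}}}

```text
t: 18.02
position: [0.4437, -0.0852, 0.3915]
eef_rot: [[0.368, 0.93, 0.0], [0.93, -0.368, -0.0], [0.0, 0.0, -1.0]]
force: [0.7, 0.0, 0.8]
finger_gap: -0.0001
finger_force: 0.0
```

>>> {"method": "jog_arm", "body": {"plan": {"segments": [[-0.48,0,0,0],[0,0,0,0],[0,0,0,0]]}}}

```text
t: 18.4
position: [0.4337, -0.1113, 0.3914]
eef_rot: [[0.367, 0.93, 0.0], [0.93, -0.367, 0.0], [0.0, 0.0, -1.0]]
force: [0.5, 0.2, -0.0]
finger_gap: -0.0001
finger_force: 0.0
```

```bash
python3 - <<'E'
from plant import env, vision, workorder, probe_bus
import cv2,numpy as np
d={n:vision.get_image(n)["frame"] for n in("top","side")}
f=lambda a:cv2.resize(a,(400,400),interpolation=cv2.INTER_CUBIC)
cv2.imwrite("pics/end.png",np.hstack([f(d["top"][130:300,170:340]),f(d["side"][100:280,220:400])]))
E
```

```text
(no output)
```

View pics/end.png

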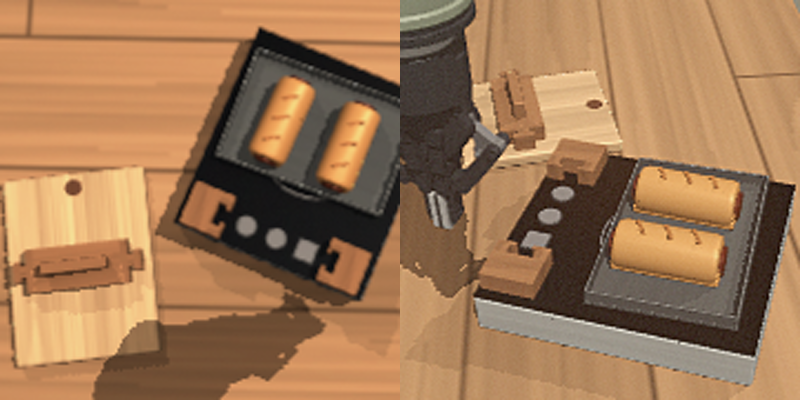

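The final views show the piece bar-up at the middle of the board, around (80,265) in the left half. The neighbours, keys, tray and rolls are in place, and the robot is clear.

```bash
python3 -c "
from plant import env, vision, workorder, probe_bus
print(workorder.close_job())"
```

```text
the job is handed in; nothing more can be done
None
```

The job is handed in: the middle guard piece stands bar up near the middle of the board, and the square key was pressed straight down with about 8 N for over half a second and released, in about 18 s, with everything else in the final pictures still in place.

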